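# Clamp the plinth under the eccentric

### The job

Set the stepped limewood plinth on the plywood holding board, flat and pushed home into the corner of the two metal bars, then turn the clamp knob clockwise until its off-centre disc bears on the plinth and grips it firmly against the long bar for drilling. Nip it up by feel, without ramming the plinth or tightening so hard that the wood dents, let go, and leave the other things on the mat where they are.

Things in the scene. Friction and masses are not known exactly. Their poses are not given: they have to be found in the camera images.
- jig: Plywood holding board, 240 x 220 x 18 mm, fixed on the mat. Origin on its underside, below the middle of a seated plinth; x, y along its edges, z up. On it two cork-faced aluminium bars, 16 mm high (tops 34 mm above the origin), make a corner: the long bar (fence) along x, inner face at y = +35 mm looking to -y; the short bar (end stop) along y, inner face at x = +35 mm looking to -x.
- seat (a point): Point on the board's top face (18 mm above the jig's origin), same axes as the jig: where the middle of the plinth's underside lies when it is home in the corner, touching both bars, its sides parallel to them.
- knob_place (a point): Point fixed to the board (same axes as the jig), 62.2 mm to the -y side of the seat and 66 mm above the jig's origin: the nominal place of the clamp's pivot axis, at the height to grip its black bar knob. The clamp's strap is bolted down through slots along y, so the true pivot stands up to 2 mm nearer to or farther from the fence; that offset is not measured.
- cam (a joint): Angle of the eccentric clamp (rad), 0 to 2.9, growing clockwise from above; friction about 0.05 N m, stays where left. Its knob is an upright bar 40 mm long, 14 mm thick, from 19 mm below knob_place to 11 mm above it; at 0 the bar lies along the jig's x axis, and it turns with the clamp. At 0 the disc's high side points away from the fence (fully open).
- disc_face (a point): Point on the nominal pivot axis, mid-height of the clamp's aluminium disc (15 mm thick, level with the plinth's foot). Radius 24 mm, 6 mm off the pivot: its edge reaches 24 - 6 cos(angle) mm from the pivot towards the fence, and meets a seated plinth at 1.75 to 2.65 rad. The fence's cork gives 1 mm per 45 N, so touch to 25 N takes 5 to 9 degrees; turning torque rises about 0.02 N m per N.
- plinth: Loose stepped plinth of pale limewood, about 0.1 kg: square foot 70 x 70 x 22 mm and on its middle a square column 32 x 32 x 34 mm (56 mm high in all). Origin: centre of the underside; x, y square to its sides; any side may face the fence. The disc must bear with at least 3 N to hold it; it dents over 25 N of the disc, or if rammed on the board or bars with over 40 N.
- plinth_grip (a point): Point on the plinth's axis, 44 mm above its underside, 12 mm below the column's top: where the column may be gripped from above, across either pair of its sides. Same axes as the plinth.
- round_base: Loose turned round base of dark wood, 62 mm across, 20 mm high, origin under its middle. Leave alone.
- paint_pot: Loose paint jar, 38 mm across, 52 mm high, origin under its middle. Leave alone.
- dropper: Loose dropper bottle of paint, 27 mm across, 86 mm high, origin under its middle. Leave alone.
- brush: Loose paint brush, about 150 mm long, lying along its x axis, origin under its middle. Leave alone.
Not all that is in view belongs to the job. What is shaped like the plinth but orange, purple or yellow is not meant.

How it is judged:
At the end, for the whole second after the job is handed in: The plinth stands upright and still, flat on the board and within 2.5 mm (and 2 degrees) of home against both bars, with the eccentric disc bearing on it with 3 to 25 N (contact force between cam and plinth between 3 and 25 N and x of plinth in the frame of seat between -0.0025 and 0.0025 m and y of plinth in the frame of seat between -0.0025 and 0.0025 m and z of plinth in the frame of seat below 0.002 m and (angle between the x axis of plinth and the x axis of jig, either way round below 0.035 rad or angle between the x axis of plinth and the y axis of jig, either way round below 0.035 rad) and angle between plinth's own z axis and vertical below 0.04 rad and linear speed of plinth below 0.01 m/s); the robot touches nothing.
It fails at once if the eccentric dents the plinth (more than 25 N) (contact force between cam and plinth above 25 N).
It fails at once if the plinth is rammed into the board or its bars (more than 40 N) (contact force between plinth and jig above 40 N).
It fails at once if another thing on the mat is disturbed (moved more than 15 mm) (distance of any of round_base, paint_pot, dropper, brush from where it was at the start of the episode above 0.015 m).
It also fails if it takes over 70 s, if anything falls off the work surface, if the arm or the gripper's body presses on something with over 40 N, if the wrist force passes 120 N, or if a joint passes its speed limit or range.

### The arm

A 6-joint arm with a two-finger parallel gripper is mounted at the origin on the work surface. World frame = base frame: x ahead of the robot, y to its left, z up, the work surface at z = 0. Lengths are in m, angles in rad, forces in N, time in s.
With the tool pointing down it reaches from about 0.425 to 0.925 m from the base axis. Payload 12.5 kg.
Tool frame: the origin (TCP) lies midway between the tips of the shut fingers; the grasp point (between the pads) lies 19 mm behind it; z points along the fingers, y is the line along which they close (so a half turn about z gives the same grasp; the last joint's range is limited). The gripper opens to 85 mm and grips with 20 to 120 N. Pads are 22 mm wide; open, the fingers measure 114 mm over their backs; the gripper's body (76 mm by 85 mm) begins 54 mm behind the grasp point. The pads swing forward as they close: fully open they stand 13 mm farther back than shut.
Start: joints at [1.121, 0.491, 1.559, -0, 1.092, -0.106], TCP at [0.211, 0.588, 0.231] pointing down, gripper open.
Joint ranges: [-3.1, 3.1], [-0.84, 2.19], [0.05, 2.79], [-1.13, 4.28], [0.06, 2.93], [-2.69, 2.69]. Speed limits (rad/s): [2.22, 2.22, 2.79, 3.14, 3.14, 3.14].

### API

Orientations are given as a rotation vector (axis times angle).
In Python, from workcell import state, eyes, workorder gives the robot as it stands.
- The arm moves only by the tool send_rows, never from a script. Its argument "increments" is a list of rows, each an object of numbers: "x", "y", "z": the shift along the tool's x, y, z in m; "ax", "ay", "az": the turn, a rotation vector about the tool's x, y, z in degrees. In form: [{"x": .., "y": .., "z": .., "ax": .., "ay": .., "az": ..}, ...]. A call has 1 to 20 rows; each row shifts and turns the commanded pose from where the row before left it, along the tool's axes as they then stand; what a row does not reach is not made up. A row lasts 1/12 s, in which the tool goes at most 41.7 mm and 7.16 degrees, less where a joint would pass 70% of its speed; a pose out of reach is approached as far as the arm can. A call is refused whole if a number of a shift passes 0.0417 or a number of a turn 7.16, either way. A call with a gripper value outside its range is refused whole. "grip" is the opening, from 0 (shut) to 1 (fully open), set as the call begins (left out, the last holds). The fingers move at their own pace and stop on an object; "grip_force" is the grip in N (left out, the last holds). Time passes only in rows, so rows that do not move let the fingers close. It gives the time, the measured TCP pose, the force, the opening and the grip force at its end, in the units of the state.
- state(): the state, without advancing time (a new reading comes with each control period).
- eyes.grab_frame(name): name is "scene" or "top"; returns a dict with "image" (384x512x3 uint8, red, green, blue), "z_map" (384x512 float32, m along the optical axis (not along the pixel's ray), 0 where there is no reading), "intrinsics" (3x3 intrinsics, pixels), "rvec" (rotation vector, rad) and "tvec" (3), from world to camera coordinates, as OpenCV has them. Camera axes: x right, y down, z forward; pixel columns grow to the right and rows downward; lengths in m; the calibration is good to about 2 mm. A picture is of the moment at which its call begins.
- workorder.sign_off(): hands the job in; it is judged then, once.
The state is a dict: "t": time; "joint_pos": joint angles; "qvel": joint speeds; "joint_torque": joint torques, N m; "position": TCP position; "eef_rot": TCP orientation; "contact_force": force on the tool from outside, world axes, zero at the start; "ft_torque": the same for the moment, N m; "opening": opening from 0.0 (shut) to 1.0 (fully open); "grasp_force": force on a finger pad.
Only numpy, scipy, OpenCV 4.12 (cv2) and the standard library are available. Lean on these libraries where they do the work, as an engineer would, in place of code of your own. Each camera call takes 0.05 s, during which the arm holds its last target. There are 200 camera calls.

## Working session

There is one attempt and no reset: what is moved stays moved. The work goes in short steps, Python scripts to look and compute and a tool call to move; the robot and the scene stay as the last step left them, time stands still between calls to the robot, and variables do not carry over. Pictures are saved under pics/ and viewed, at most 10 in all, crops included, and the job is handed in when it is done.

Besides the shell and the picture viewer there is one more tool, called after "Emit:" as a command line: name --argument value ..., lists and objects as JSON in quotes. send_rows: Moves the arm, as the interface text tells. Its arguments: {"type":"object","properties":{"increments":{"type":"array"},"grip":{"type":"number"},"grip_force":{"type":"number"}},"required":["increments"]}

```bash
mkdir -p pics; cat > h.py <<'E'
import numpy as np, cv2
from workcell import state, eyes, workorder
def grab(n):
    f=eyes.grab_frame(n); R=cv2.Rodrigues(np.array(f['rvec'],float))[0]; f['R']=R; f['t']=np.array(f['tvec'],float).ravel(); f['K']=np.array(f['intrinsics'],float); return f
def ray(f,uv,z):
    uv=np.atleast_2d(np.array(uv,float)); d=np.c_[uv,np.ones(len(uv))]@np.linalg.inv(f['K']).T@f['R']
    c=-f['R'].T@f['t']; return c+d*((z-c[2])/d[:,2])[:,None]
def cloud(f):
    Z=f['z_map']; v,u=np.indices(Z.shape); p=np.stack([u,v,np.ones_like(u)],-1)@np.linalg.inv(f['K']).T*Z[...,None]
    return (p-f['t'])@f['R']
def save(f,n,crop=None,s=1):
    im=f['image'][...,::-1]
    if crop: a,b,c,d=crop; im=im[b:d,a:c]
    cv2.imwrite('pics/'+n,cv2.resize(im,None,fx=s,fy=s,interpolation=cv2.INTER_CUBIC))
E
python3 - <<'E'
from h import *
for n in('top','scene'):
    f=grab(n); save(f,n+'1.png',s=1.5); print(n,-f['R'].T@f['t'],f['K'][0,0],(f['z_map']>0).mean())
s=state(); print(s)
E
```

```text
top [ 0.39928337 -0.28248698  1.50811995] 441.70162842055845 0.9959920247395834
scene [ 1.40163934 -0.65473867  0.99003909] 444.5631303699373 0.995819091796875
{'t': 0.1, 'joint_pos': array([ 1.12141676e+00,  4.91503214e-01,  1.55942036e+00, -1.14724558e-05,
        1.09171717e+00, -1.05608175e-01]), 'qvel': array([-3.00771577e-04, -8.99608955e-04, -9.94901694e-05,  7.68849881e-05,
        2.31419190e-04,  1.43207479e-03]), 'joint_torque': array([ 2.62261434e-03, -6.19450378e+01, -2.62022674e+01, -7.53007862e-05,
        2.93315861e-03,  4.85136036e-05]), 'position': array([0.21054073, 0.58823892, 0.23077277]), 'eef_rot': array([-5.37284077e-01, -3.09502589e+00,  1.58758807e-03]), 'contact_force': array([ 0.3460854 , -0.01261123, -0.55169271]), 'ft_torque': array([-0.00161403,  0.02372684, -0.01745522]), 'grasp_force': 0.0, 'opening': 0.9973614064604087}
```

View pics/top1.png

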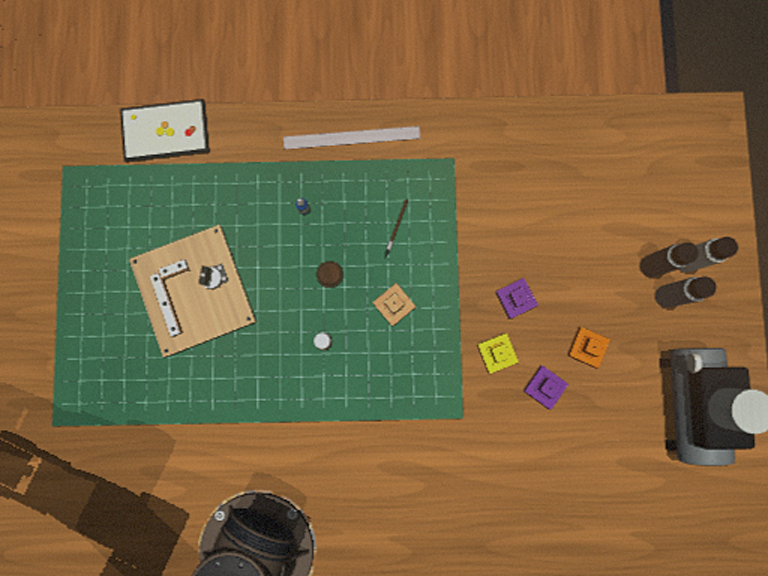

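View pics/scene1.png

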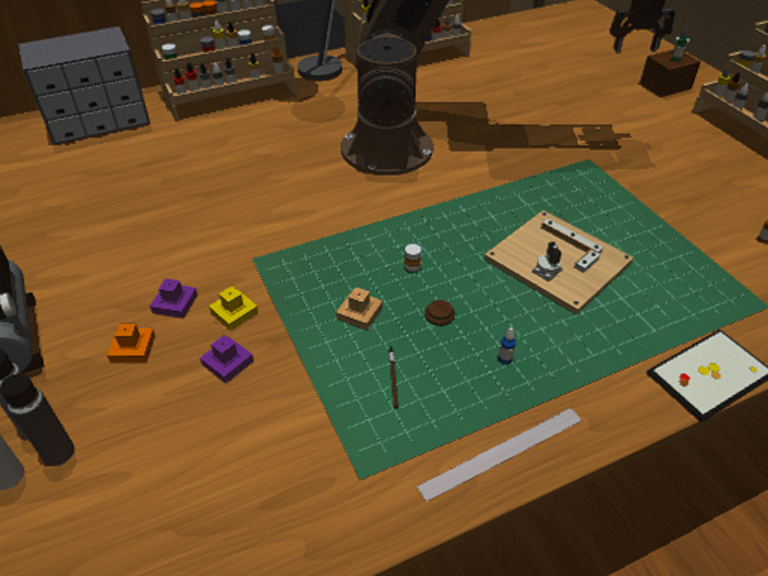

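```bash
cat > m.py <<'E'
from h import *
f=grab('top'); g=grab('scene')
for n,q in(('top',f),('scene',g)):
    P=cloud(q); im=q['image']; hsv=cv2.cvtColor(im,cv2.COLOR_RGB2HSV); q['P']=P;q['hsv']=hsv
    mat=(hsv[...,0]>60)&(hsv[...,0]<90)&(hsv[...,1]>80); print(n,'mat z',np.median(P[mat][:,2]), P[mat][:,2].std())
    on=(P[...,0]>.2)&(P[...,0]<.9)&(P[...,1]>-.45)&(P[...,1]<.45)
    m=((hsv[...,0]<25)&(hsv[...,2]>110)&(P[...,2]>.008)&on).astype(np.uint8)
    cs,_=cv2.findContours(m,cv2.RETR_EXTERNAL,cv2.CHAIN_APPROX_NONE)
    for c in cs:
        if cv2.contourArea(c)<80: continue
        k=np.zeros_like(m); cv2.drawContours(k,[c],-1,1,-1); p=P[k>0]
        print(cv2.contourArea(c),c.reshape(-1,2).mean(0),np.median(im[k>0],0),p.mean(0),np.percentile(p[:,2],[5,50,95,99]))
save(f,'topj.png',(80,140,180,245),7); save(f,'topp.png',(240,180,290,225),8)
E
python3 m.py
```

```text
top mat z 0.004119600375555438 0.09424428399728811
393.0 [262.48387097 202.74193548] [195. 152. 100.] [ 0.52936126 -0.30960276  0.04459564] [0.02140184 0.02783184 0.0627609  0.0664829 ]
4420.5 [127.39759036 193.63855422] [192. 160. 116.] [0.57028374 0.14362383 0.03198259] [0.01695625 0.02292828 0.04074198 0.08130805]
scene mat z 0.004410098786639812 0.06333591323579259
250.0 [238.97222222 203.11111111] [182. 135.  82.] [ 0.54126852 -0.31365827  0.03909503] [0.02379627 0.02743564 0.06222623 0.06347976]
3147.5 [373.99004975 171.69651741] [182. 150. 102.] [0.58647296 0.13802988 0.0304579 ] [0.01966108 0.02350271 0.04297412 0.0815304 ]
```

View pics/topj.png

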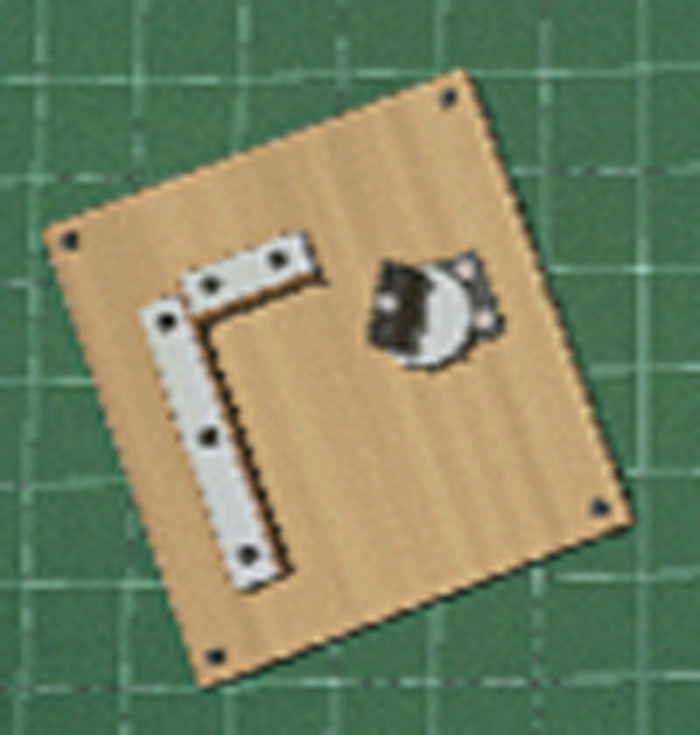

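View pics/topp.png

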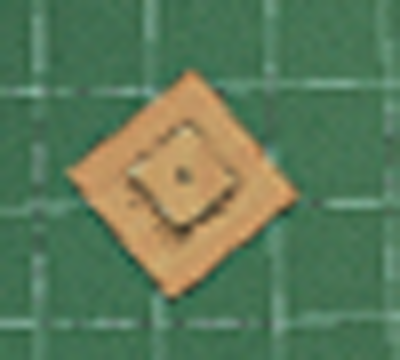

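```bash
cat > m2.py <<'E'
from h import *
f=grab('top'); g=grab('scene')
np.set_printoptions(precision=4,suppress=True)
def rect(m): 
    cs,_=cv2.findContours(cv2.resize(m.astype(np.float32),None,fx=8,fy=8,interpolation=cv2.INTER_LINEAR).__gt__(.5).astype(np.uint8),cv2.RETR_EXTERNAL,cv2.CHAIN_APPROX_NONE)
    return (max(cs,key=cv2.contourArea).reshape(-1,2)+.5)/8-.5
def big(m): 
    n,l,s,_=cv2.connectedComponentsWithStats(m.astype(np.uint8)); return l==1+s[1:,4].argmax()
M=.004
for nm,q in(('top',f),('scene',g)):
    hsv=cv2.cvtColor(q['image'],cv2.COLOR_RGB2HSV).astype(int); P=cloud(q); H,S,V=hsv[...,0],hsv[...,1],hsv[...,2]
    near=lambda x,y,r:(abs(P[...,0]-x)<r)&(abs(P[...,1]-y)<r)
    print('==',nm)
    def fit(name,m,z):
        c=ray(q,rect(m),z)[:,:2]*1000; r=cv2.minAreaRect(c.astype(np.float32)); print(name,np.array(r[0]),np.array(r[1]),round(r[2],2)); return r
    nb=near(.57,.14,.19)&~((H>45)&(H<95)&(S>60)); fit('board@22',big(nb),.018+M)
    w=near(.57,.17,.15)&(S<50)&(V>140)&(P[...,2]>.03)
    n,l,s,ce=cv2.connectedComponentsWithStats(w.astype(np.uint8))
    for i in range(1,n):
        if s[i,4]>25: fit('white%d@38'%s[i,4],l==i,.034+M)
    pl=near(.53,-.31,.07)&~((H>45)&(H<95)&(S>60)); r=fit('foot@26',big(pl),.022+M); fit('foot@4',big(pl),M)
    top=near(.53,-.31,.06)&(P[...,2]>.05); fit('col@60',big(top),.056+M)
    k=near(.57,.11,.1)&(P[...,2]>.06); fit('knob@81',big(k),.077+M); print('knob cloud',P[k].mean(0),k.sum(),P[k][:,2].max())
    for n_,(x,y) in dict():pass
E
python3 m2.py
```

```text
== top
board@22 [572.8513 146.4789] [246.2427 226.8097] 20.3
white342@38 [554.6976 174.8387] [155.3911  86.3016] 20.25
white76@38 [595.7349  87.5348] [38.8098 48.5595] 77.75
foot@26 [ 532.6117 -310.2811] [75.5183 75.2375] 38.67
foot@4 [ 534.5909 -310.6936] [76.6392 76.3543] 38.67
col@60 [ 531.     -308.9051] [34.9468 34.5626] 38.61
knob@81 [597.6396 104.0156] [21.4896 42.7131] 78.22
knob cloud [0.5974 0.1051 0.0779] 69 0.08992203800063472
== scene
board@22 [576.8018 142.768 ] [249.6244 240.1373] 20.18
white189@38 [557.2614 202.0449] [ 77.2397 171.0956] 83.78
white47@38 [592.376   92.2356] [23.365  48.2408] 83.05
foot@26 [ 534.6737 -308.2395] [ 81.6447 101.8231] 38.22
foot@4 [ 514.889  -300.3322] [ 83.5078 104.1468] 38.22
col@60 [ 534.757  -312.0637] [37.7432 42.1163] 40.06
knob@81 [608.1755  96.4881] [27.4727 65.0796] 73.83
knob cloud [0.6028 0.1018 0.0747] 85 0.08569095660315884
```

```bash
cat > m3.py <<'E'
from h import *
f=grab('top'); im=f['image'].astype(np.float32)
a=np.radians(20.25); ex=np.array([np.cos(a),np.sin(a)]); ey=np.array([-ex[1],ex[0]]); O=np.array([.555,.150])
def samp(X,Y,z):
    w=O+X[...,None]*ex+Y[...,None]*ey; w=np.concatenate([w,np.full(w.shape[:-1]+(1,),z)],-1)
    c=w@f['R'].T+f['t']; p=c@f['K'].T; uv=(p[...,:2]/p[...,2:]).astype(np.float32)
    return cv2.remap(im,uv[...,0],uv[...,1],cv2.INTER_LINEAR)
np.set_printoptions(precision=0,suppress=True,linewidth=150)
xs=np.linspace(-.06,0,40); ys=np.arange(0,.06,.002)
print('fence y profile z=.038'); pr=samp(*np.meshgrid(xs,ys),.038).mean(1)
for y,v in zip(ys,pr): print(round(y*1000),v,end='; ')
ys2=np.linspace(-.015,.015,30); x2=np.arange(.01,.08,.002)
print('\nstop x profile'); pr=samp(*np.meshgrid(x2,ys2,indexing='ij'),.038).mean(1)
for y,v in zip(x2,pr): print(round(y*1000),v,end='; ')
# side: board edges at z=.022
for nm,A,B in(('board -x',np.arange(-.15,-.09,.003),0),('board +x',np.arange(.09,.17,.003),0)):
    print('\n',nm); pr=samp(*np.meshgrid(A,np.linspace(-.05,.03,20),indexing='ij'),.022).mean(1)
    for y,v in zip(A,pr): print(round(y*1000),v,end='; ')
E
python3 m3.py
```

```text
fence y profile z=.038
0 [194. 161. 117.]; 2 [196. 162. 118.]; 4 [197. 164. 119.]; 6 [198. 165. 119.]; 8 [197. 167. 120.]; 10 [197. 169. 121.]; 12 [198. 168. 121.]; 14 [196. 165. 119.]; 16 [194. 161. 116.]; 18 [191. 159. 115.]; 20 [189. 157. 113.]; 22 [190. 158. 114.]; 24 [193. 160. 116.]; 26 [195. 161. 117.]; 28 [196. 163. 118.]; 30 [198. 165. 119.]; 32 [198. 165. 119.]; 34 [183. 153. 110.]; 36 [142. 119.  85.]; 38 [88. 72. 50.]; 40 [85. 64. 42.]; 42 [125. 101.  79.]; 44 [166. 150. 136.]; 46 [191. 186. 181.]; 48 [198. 201. 202.]; 50 [190. 194. 195.]; 52 [182. 185. 185.]; 54 [177. 180. 180.]; 56 [179. 182. 182.]; 58 [187. 190. 190.]; 
stop x profile
10 [194. 162. 117.]; 12 [194. 162. 117.]; 14 [194. 162. 117.]; 16 [194. 161. 117.]; 18 [193. 161. 117.]; 20 [193. 161. 116.]; 22 [193. 160. 115.]; 24 [193. 161. 116.]; 26 [193. 162. 117.]; 28 [193. 162. 117.]; 30 [192. 161. 116.]; 32 [193. 161. 117.]; 34 [193. 162. 116.]; 36 [192. 161. 116.]; 38 [192. 161. 116.]; 40 [192. 160. 116.]; 42 [192. 161. 116.]; 44 [192. 161. 116.]; 46 [192. 161. 116.]; 48 [193. 161. 117.]; 50 [195. 163. 118.]; 5
[... 649 characters left out ...]
 86. 63.]; -102 [184. 154. 111.]; -99 [201. 167. 121.]; -96 [197. 164. 119.]; -93 [195. 163. 118.]; 
 board +x
90 [184. 158. 122.]; 93 [189. 157. 113.]; 96 [190. 158. 113.]; 99 [190. 158. 115.]; 102 [190. 158. 114.]; 105 [190. 158. 114.]; 108 [190. 158. 114.]; 111 [189. 158. 114.]; 114 [189. 158. 114.]; 117 [189. 158. 114.]; 120 [189. 158. 114.]; 123 [190. 158. 115.]; 126 [189. 158. 114.]; 129 [193. 159. 115.]; 132 [196. 163. 118.]; 135 [143. 137. 102.]; 138 [ 80. 113.  83.]; 141 [ 66. 111.  81.]; 144 [ 69. 112.  82.]; 147 [ 71. 113.  83.]; 150 [ 71. 113.  84.]; 153 [ 70. 113.  83.]; 156 [ 71. 113.  83.]; 159 [ 74. 117.  87.]; 162 [ 75. 118.  88.]; 165 [ 73. 117.  87.]; 168 [ 72. 115.  85.];
```

Emit:
send_rows --increments '[{"x":-0.0303,"y":-0.0216},{"x":-0.0303,"y":-0.0216},{"x":-0.0303,"y":-0.0216},{"x":-0.0303,"y":-0.0216},{"x":-0.0303,"y":-0.0216},{"x":-0.0303,"y":-0.0216},{"x":-0.0303,"y":-0.0216},{"x":-0.0303,"y":-0.0216},{"x":-0.0303,"y":-0.0216},{"x":-0.0303,"y":-0.0216},{"x":-0.0303,"y":-0.0216},{"x":-0.0303,"y":-0.0216},{"x":-0.0303,"y":-0.0216},{"x":-0.0303,"y":-0.0216},{"x":-0.0303,"y":-0.0216},{"x":-0.0303,"y":-0.0216}]'

```text
validation failed for argument at $.in...
```

Emit:
send_rows --increments '[{"x":-0.011,"y":-0.0356},{"x":-0.011,"y":-0.0356},{"x":-0.011,"y":-0.0356},{"x":-0.011,"y":-0.0356},{"x":-0.011,"y":-0.0356},{"x":-0.011,"y":-0.0356},{"x":-0.011,"y":-0.0356},{"x":-0.011,"y":-0.0356},{"x":-0.011,"y":-0.0356},{"x":-0.011,"y":-0.0356},{"x":-0.011,"y":-0.0356},{"az":6.33},{"az":6.33},{"az":6.33},{"az":6.33},{"az":6.33},{},{}]'

```text
validation failed for argument at $.in...
```

```bash
cat >> h.py <<'E'
from scipy.spatial.transform import Rotation as Ro
def to(p,head):
    s=state(); R=Ro.from_rotvec(s['eef_rot']).as_matrix(); h=np.degrees(np.arctan2(R[1,1],R[0,1]))
    print('t %.2f'%s['t'],'pos',s['position'].round(4),'head %.2f'%h,'tilt',R[:,2].round(4),'F',s['contact_force'].round(2),'T',s['ft_torque'].round(3),'op %.3f'%s['opening'],'gf',s['grasp_force'])
    print('tool delta mm',((np.array(p)-s['position'])@R*1000).round(2),'az %.2f'%((h-head+180)%360-180))
E
python3 -c "
from h import *
to([.532,-.3095,.031],38.65)"
```

```text
t 0.35 pos [0.2106 0.5884 0.2312] head 70.30 tilt [-1.e-04 -2.e-04 -1.e+00] F [-0.3   0.94 -0.86] T [-0.029  0.001 -0.011] op 1.003 gf 0.0
tool delta mm [-605.28 -736.96  200.29] az 31.65
```

Emit:
send_rows --increments '[{"x":-0.0303,"y":-0.0216,"z":0,"ax":0,"ay":0,"az":0}]'

```text
t: 0.43
position: [0.23, 0.5606, 0.2309]
eef_rot: [-0.532, -3.096, -0.002]
contact_force: [1.3, 0.3, -0.3]
opening: 1.001
grasp_force: 0.0
```

Emit:
send_rows --increments '[{"x":-0.0303,"y":-0.0216,"z":0,"ax":0,"ay":0,"az":0},{"x":-0.0303,"y":-0.0216,"z":0,"ax":0,"ay":0,"az":0},{"x":-0.0303,"y":-0.0216,"z":0,"ax":0,"ay":0,"az":0},{"x":-0.0303,"y":-0.0216,"z":0,"ax":0,"ay":0,"az":0},{"x":-0.0303,"y":-0.0216,"z":0,"ax":0,"ay":0,"az":0},{"x":-0.0303,"y":-0.0216,"z":0,"ax":0,"ay":0,"az":0},{"x":-0.0303,"y":-0.0216,"z":0,"ax":0,"ay":0,"az":0},{"x":-0.0303,"y":-0.0216,"z":0,"ax":0,"ay":0,"az":0},{"x":-0.0303,"y":-0.0216,"z":0,"ax":0,"ay":0,"az":0},{"x":-0.0303,"y":-0.0216,"z":0,"ax":0,"ay":0,"az":0},{"x":-0.0303,"y":-0.0216,"z":0,"ax":0,"ay":0,"az":0},{"x":-0.0303,"y":-0.0216,"z":0,"ax":0,"ay":0,"az":0},{"x":-0.0303,"y":-0.0216,"z":0,"ax":0,"ay":0,"az":0},{"x":-0.0303,"y":-0.0216,"z":0,"ax":0,"ay":0,"az":0},{"x":-0.0303,"y":-0.0216,"z":0,"ax":0,"ay":0,"az":0}]'

```text
t: 1.68
position: [0.5514, 0.0979, 0.2314]
eef_rot: [0.538, 3.095, 0.0]
contact_force: [-0.4, 1.2, -0.2]
opening: 1.002
grasp_force: 0.0
```

Emit:
send_rows --increments '[{"x":-0.011,"y":-0.0356,"z":0,"ax":0,"ay":0,"az":0},{"x":-0.011,"y":-0.0356,"z":0,"ax":0,"ay":0,"az":0},{"x":-0.011,"y":-0.0356,"z":0,"ax":0,"ay":0,"az":0},{"x":-0.011,"y":-0.0356,"z":0,"ax":0,"ay":0,"az":0},{"x":-0.011,"y":-0.0356,"z":0,"ax":0,"ay":0,"az":0},{"x":-0.011,"y":-0.0356,"z":0,"ax":0,"ay":0,"az":0},{"x":-0.011,"y":-0.0356,"z":0,"ax":0,"ay":0,"az":0},{"x":-0.011,"y":-0.0356,"z":0,"ax":0,"ay":0,"az":0},{"x":-0.011,"y":-0.0356,"z":0,"ax":0,"ay":0,"az":0},{"x":-0.011,"y":-0.0356,"z":0,"ax":0,"ay":0,"az":0},{"x":-0.011,"y":-0.0356,"z":0,"ax":0,"ay":0,"az":0},{"x":0,"y":0,"z":0,"ax":0,"ay":0,"az":6.33},{"x":0,"y":0,"z":0,"ax":0,"ay":0,"az":6.33},{"x":0,"y":0,"z":0,"ax":0,"ay":0,"az":6.33},{"x":0,"y":0,"z":0,"ax":0,"ay":0,"az":6.33},{"x":0,"y":0,"z":0,"ax":0,"ay":0,"az":6.33},{"x":0,"y":0,"z":0,"ax":0,"ay":0,"az":0},{"x":0,"y":0,"z":0,"ax":0,"ay":0,"az":0}]'

```text
t: 3.18
position: [0.5325, -0.3098, 0.2312]
eef_rot: [-1.356, -2.834, -0.0]
contact_force: [-0.6, 0.5, 0.6]
opening: 1.0
grasp_force: 0.0
```

```bash
python3 -c "
from h import *
to([.532,-.3095,.031],38.65)"
```

```text
t 3.18 pos [ 0.5325 -0.3098  0.2312] head 38.85 tilt [-0.e+00  2.e-04 -1.e+00] F [-0.61  0.53  0.62] T [ 0.015  0.058 -0.004] op 1.000 gf 0.0
tool delta mm [  0.48  -0.25 200.22] az 0.20
```

Emit:
send_rows --increments '[{"x":0,"y":0,"z":0.035,"ax":0,"ay":0,"az":0},{"x":0,"y":0,"z":0.035,"ax":0,"ay":0,"az":0},{"x":0,"y":0,"z":0.035,"ax":0,"ay":0,"az":0},{"x":0,"y":0,"z":0.035,"ax":0,"ay":0,"az":0},{"x":0,"y":0,"z":0.025,"ax":0,"ay":0,"az":0},{"x":0,"y":0,"z":0.015,"ax":0,"ay":0,"az":0},{"x":0,"y":0,"z":0.01,"ax":0,"ay":0,"az":0},{"x":0,"y":0,"z":0.01,"ax":0,"ay":0,"az":0},{"x":0,"y":0,"z":0,"ax":0,"ay":0,"az":0}]' --grip 0.7 --grip_force 30

```text
t: 3.93
position: [0.5322, -0.3095, 0.03]
eef_rot: [-1.358, -2.831, -0.001]
contact_force: [-0.3, 0.0, -1.4]
opening: 0.7
grasp_force: 0.0
```

Emit:
send_rows --increments '[{"x":0,"y":0,"z":0,"ax":0,"ay":0,"az":0},{"x":0,"y":0,"z":0,"ax":0,"ay":0,"az":0},{"x":0,"y":0,"z":0,"ax":0,"ay":0,"az":0},{"x":0,"y":0,"z":0,"ax":0,"ay":0,"az":0},{"x":0,"y":0,"z":0,"ax":0,"ay":0,"az":0},{"x":0,"y":0,"z":0,"ax":0,"ay":0,"az":0},{"x":0,"y":0,"z":0,"ax":0,"ay":0,"az":0},{"x":0,"y":0,"z":0,"ax":0,"ay":0,"az":0}]' --grip 0 --grip_force 30

```text
t: 4.6
position: [0.533, -0.3101, 0.0325]
eef_rot: [1.36, 2.83, -0.0]
contact_force: [-0.4, -0.2, 5.8]
opening: 0.366
grasp_force: 31.8
```

```bash
python3 -c "
from h import *
to([.532,-.3095,.031],38.65)"
```

```text
t 4.60 pos [ 0.533  -0.3101  0.0325] head 38.67 tilt [ 0.0017 -0.0011 -1.    ] F [-0.39 -0.19  5.79] T [0.089 0.058 0.042] op 0.366 gf 31.797630786895752
tool delta mm [ 1.13 -0.41  1.47] az 0.02
```

Emit:
send_rows --increments '[{"x":0,"y":0,"z":-0.005,"ax":0,"ay":0,"az":0},{"x":0,"y":0,"z":-0.02,"ax":0,"ay":0,"az":0},{"x":0,"y":0,"z":-0.035,"ax":0,"ay":0,"az":0},{"x":0,"y":0,"z":-0.035,"ax":0,"ay":0,"az":0},{"x":0,"y":0,"z":-0.035,"ax":0,"ay":0,"az":0},{"x":0,"y":0,"z":-0.02,"ax":0,"ay":0,"az":0},{"x":0.0262,"y":0.0249,"z":0,"ax":0,"ay":0,"az":0},{"x":0.0262,"y":0.0249,"z":0,"ax":0,"ay":0,"az":0},{"x":0.0262,"y":0.0249,"z":0,"ax":0,"ay":0,"az":0},{"x":0.0262,"y":0.0249,"z":0,"ax":0,"ay":0,"az":0},{"x":0.0262,"y":0.0249,"z":0,"ax":0,"ay":0,"az":0},{"x":0.0262,"y":0.0249,"z":0,"ax":0,"ay":0,"az":0},{"x":0.0262,"y":0.0249,"z":0,"ax":0,"ay":0,"az":0},{"x":0.0262,"y":0.0249,"z":0,"ax":0,"ay":0,"az":0},{"x":0.0262,"y":0.0249,"z":0,"ax":0,"ay":0,"az":0},{"x":0.0262,"y":0.0249,"z":0,"ax":0,"ay":0,"az":0},{"x":0.0262,"y":0.0249,"z":0,"ax":0,"ay":0,"az":0}]'

```text
t: 6.02
position: [0.5661, 0.0881, 0.1818]
eef_rot: [1.361, 2.831, 0.0]
contact_force: [0.6, -0.3, -1.2]
opening: 0.369
grasp_force: 30.9
```

Emit:
send_rows --increments '[{"x":0.0262,"y":0.0249,"z":0,"ax":0,"ay":0,"az":0},{"x":0.0262,"y":0.0249,"z":0,"ax":0,"ay":0,"az":0},{"x":0,"y":0,"z":0,"ax":0,"ay":0,"az":6.14},{"x":0,"y":0,"z":0,"ax":0,"ay":0,"az":6.14},{"x":0,"y":0,"z":0,"ax":0,"ay":0,"az":6.14},{"x":0,"y":0,"z":0,"ax":0,"ay":0,"az":0},{"x":0,"y":0,"z":0,"ax":0,"ay":0,"az":0},{"x":0,"y":0,"z":0,"ax":0,"ay":0,"az":0}]'

```text
t: 6.68
position: [0.5725, 0.1582, 0.1815]
eef_rot: [1.792, 2.58, 0.0]
contact_force: [-0.1, -0.1, -1.0]
opening: 0.373
grasp_force: 30.9
```

```bash
python3 -c "
from h import *
to([.5728,.1576,.06],20.25)
g=grab('scene'); save(g,'held.png',(300,90,460,210),5)"
```

```text
t 6.68 pos [0.5725 0.1582 0.1815] head 20.42 tilt [ 1.e-04  1.e-04 -1.e+00] F [-0.14 -0.07 -1.  ] T [ 0.007 -0.021  0.055] op 0.373 gf 30.892674922943115
tool delta mm [-6.9000e-01  3.0000e-02  1.2151e+02] az 0.17
```

View pics/held.png

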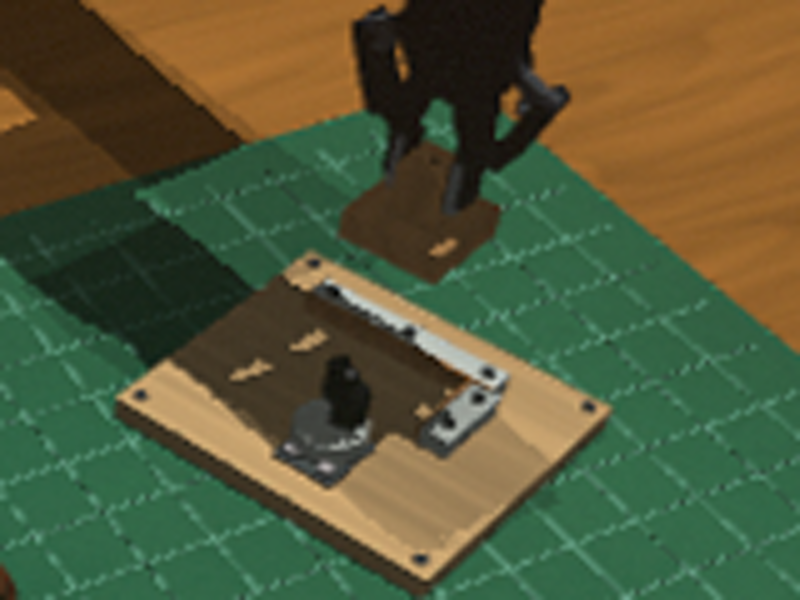

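Emit:
send_rows --increments '[{"x":-0.0007,"y":0,"z":0.02,"ax":0,"ay":0,"az":0.17},{"x":0,"y":0,"z":0.025,"ax":0,"ay":0,"az":0},{"x":0,"y":0,"z":0.025,"ax":0,"ay":0,"az":0},{"x":0,"y":0,"z":0.02,"ax":0,"ay":0,"az":0},{"x":0,"y":0,"z":0.015,"ax":0,"ay":0,"az":0},{"x":0,"y":0,"z":0.01,"ax":0,"ay":0,"az":0},{"x":0,"y":0,"z":0.006,"ax":0,"ay":0,"az":0},{"x":0,"y":0,"z":0.004,"ax":0,"ay":0,"az":0},{"x":0,"y":0,"z":0,"ax":0,"ay":0,"az":0},{"x":0,"y":0,"z":0,"ax":0,"ay":0,"az":0}]'

```text
t: 7.57
position: [0.5731, 0.1578, 0.0569]
eef_rot: [1.8, 2.574, 0.001]
contact_force: [0.2, 0.5, -1.0]
opening: 0.364
grasp_force: 30.9
```

Emit:
send_rows --increments '[{"x":0,"y":0,"z":0.001,"ax":0,"ay":0,"az":0},{"x":0,"y":0,"z":0.001,"ax":0,"ay":0,"az":0},{"x":0,"y":0,"z":0.001,"ax":0,"ay":0,"az":0},{"x":0,"y":0,"z":0,"ax":0,"ay":0,"az":0}]'

```text
t: 7.9
position: [0.5729, 0.1577, 0.0534]
eef_rot: [1.8, 2.574, 0.0]
contact_force: [0.6, -0.8, -1.2]
opening: 0.368
grasp_force: 30.9
```

Emit:
send_rows --increments '[{"x":0,"y":0,"z":0.001,"ax":0,"ay":0,"az":0},{"x":0,"y":0,"z":0.001,"ax":0,"ay":0,"az":0},{"x":0,"y":0,"z":0,"ax":0,"ay":0,"az":0}]'

```text
t: 8.15
position: [0.5728, 0.1577, 0.0511]
eef_rot: [-1.8, -2.574, 0.0]
contact_force: [0.4, -0.3, -1.1]
opening: 0.366
grasp_force: 30.9
```

Emit:
send_rows --increments '[{"x":0,"y":0,"z":0.001,"ax":0,"ay":0,"az":0},{"x":0,"y":0,"z":0,"ax":0,"ay":0,"az":0}]'

```text
t: 8.32
position: [0.5729, 0.1578, 0.0505]
eef_rot: [1.8, 2.574, 0.0]
contact_force: [-1.3, 0.3, 2.3]
opening: 0.371
grasp_force: 31.2
```

Emit:
send_rows --increments '[{"x":0,"y":0,"z":0.001,"ax":0,"ay":0,"az":0},{"x":0,"y":0,"z":0,"ax":0,"ay":0,"az":0}]'

```text
t: 8.48
position: [0.5729, 0.1578, 0.0504]
eef_rot: [1.8, 2.574, 0.001]
contact_force: [-4.8, 0.3, 14.0]
opening: 0.37
grasp_force: 32.8
```

Emit:
send_rows --increments '[{"x":0,"y":0,"z":-0.0008,"ax":0,"ay":0,"az":0},{"x":0.001,"y":0,"z":0,"ax":0,"ay":0,"az":0},{"x":0.001,"y":0,"z":0,"ax":0,"ay":0,"az":0},{"x":0,"y":0,"z":0,"ax":0,"ay":0,"az":0}]'

```text
t: 8.82
position: [0.5726, 0.1596, 0.0505]
eef_rot: [1.8, 2.574, 0.001]
contact_force: [0.1, -2.0, 7.0]
opening: 0.366
grasp_force: 31.8
```

Emit:
send_rows --increments '[{"x":0.0007,"y":0,"z":0,"ax":0,"ay":0,"az":0},{"x":0,"y":0,"z":0,"ax":0,"ay":0,"az":0}]'

```text
t: 8.98
position: [0.5724, 0.1602, 0.0505]
eef_rot: [1.8, 2.574, 0.001]
contact_force: [0.5, -1.9, 5.7]
opening: 0.37
grasp_force: 31.8
```

Emit:
send_rows --increments '[{"x":0.0007,"y":0,"z":0,"ax":0,"ay":0,"az":0},{"x":0,"y":0,"z":0,"ax":0,"ay":0,"az":0}]'

```text
t: 9.15
position: [0.5722, 0.1609, 0.0505]
eef_rot: [1.8, 2.574, 0.001]
contact_force: [1.9, -1.9, 4.9]
opening: 0.369
grasp_force: 31.8
```

Emit:
send_rows --increments '[{"x":0.0007,"y":0,"z":0,"ax":0,"ay":0,"az":0},{"x":0,"y":0,"z":0,"ax":0,"ay":0,"az":0}]'

```text
t: 9.32
position: [0.572, 0.1616, 0.0505]
eef_rot: [1.8, 2.574, 0.001]
contact_force: [0.6, -2.5, 5.9]
opening: 0.368
grasp_force: 31.8
```

Emit:
send_rows --increments '[{"x":0.0006,"y":0,"z":0,"ax":0,"ay":0,"az":0},{"x":0,"y":0,"z":0,"ax":0,"ay":0,"az":0}]'

```text
t: 9.48
position: [0.5718, 0.162, 0.0505]
eef_rot: [1.799, 2.574, 0.001]
contact_force: [0.7, -3.5, 6.2]
opening: 0.371
grasp_force: 31.8
```

Emit:
send_rows --increments '[{"x":0.0006,"y":0,"z":0,"ax":0,"ay":0,"az":0},{"x":0,"y":0,"z":0,"ax":0,"ay":0,"az":0}]'

```text
t: 9.65
position: [0.5718, 0.1621, 0.0505]
eef_rot: [1.799, 2.573, 0.001]
contact_force: [1.6, -6.9, 5.8]
opening: 0.37
grasp_force: 31.7
```

Emit:
send_rows --increments '[{"x":0,"y":0.001,"z":0,"ax":0,"ay":0,"az":0},{"x":0,"y":0.001,"z":0,"ax":0,"ay":0,"az":0},{"x":0,"y":0.001,"z":0,"ax":0,"ay":0,"az":0},{"x":0,"y":0,"z":0,"ax":0,"ay":0,"az":0}]'

```text
t: 9.98
position: [0.5735, 0.1627, 0.0505]
eef_rot: [-1.8, -2.575, 0.003]
contact_force: [-3.9, -9.8, 10.2]
opening: 0.371
grasp_force: 32.4
```

Emit:
send_rows --increments '[{"x":0,"y":0.0007,"z":0,"ax":0,"ay":0,"az":0},{"x":0,"y":0,"z":0,"ax":0,"ay":0,"az":0}]'

```text
t: 10.15
position: [0.574, 0.1629, 0.0505]
eef_rot: [-1.8, -2.575, 0.003]
contact_force: [-4.3, -10.6, 11.4]
opening: 0.366
grasp_force: 32.4
```

Emit:
send_rows --increments '[{"x":0,"y":0.0007,"z":0,"ax":0,"ay":0,"az":0},{"x":0,"y":0,"z":0,"ax":0,"ay":0,"az":0}]'

```text
t: 10.32
position: [0.5747, 0.1632, 0.0505]
eef_rot: [-1.8, -2.575, 0.003]
contact_force: [-4.0, -10.0, 10.2]
opening: 0.371
grasp_force: 32.4
```

Emit:
send_rows --increments '[{"x":0,"y":0.0006,"z":0,"ax":0,"ay":0,"az":0},{"x":0,"y":0,"z":0,"ax":0,"ay":0,"az":0}]'

```text
t: 10.48
position: [0.5752, 0.1634, 0.0505]
eef_rot: [-1.8, -2.575, 0.003]
contact_force: [-4.4, -10.1, 10.7]
opening: 0.371
grasp_force: 32.4
```

Emit:
send_rows --increments '[{"x":-0.0003,"y":0.0003,"z":-0.0004,"ax":0,"ay":0,"az":0},{"x":0,"y":0.0004,"z":0,"ax":0,"ay":0,"az":0},{"x":0,"y":0,"z":0,"ax":0,"ay":0,"az":0}]'

```text
t: 10.73
position: [0.5761, 0.1636, 0.0505]
eef_rot: [-1.8, -2.575, 0.002]
contact_force: [-3.2, -6.8, 6.1]
opening: 0.364
grasp_force: 31.8
```

Emit:
send_rows --increments '[{"x":0,"y":0.0006,"z":0,"ax":0,"ay":0,"az":0},{"x":0,"y":0,"z":0,"ax":0,"ay":0,"az":0}]'

```text
t: 10.9
position: [0.5766, 0.1638, 0.0505]
eef_rot: [-1.8, -2.575, 0.002]
contact_force: [-2.4, -7.1, 6.5]
opening: 0.367
grasp_force: 31.8
```

Emit:
send_rows --increments '[{"x":0,"y":0.0006,"z":0,"ax":0,"ay":0,"az":0},{"x":0,"y":0,"z":0,"ax":0,"ay":0,"az":0}]'

```text
t: 11.07
position: [0.5772, 0.1641, 0.0505]
eef_rot: [-1.8, -2.575, 0.002]
contact_force: [-3.3, -6.5, 6.2]
opening: 0.369
grasp_force: 31.8
```

```bash
python3 -c "
from h import *
to([.577,.1634,.0505],20.25)"
```

```text
t 11.07 pos [0.5772 0.1641 0.0505] head 20.09 tilt [-0.0012 -0.001  -1.    ] F [-3.26 -6.47  6.19] T [-1.237  0.408  0.25 ] op 0.369 gf 31.764469742774963
tool delta mm [-0.54 -0.43  0.05] az -0.16
```

Not yet at the end stop; continue gently.

Emit:
send_rows --increments '[{"x":0,"y":0.0005,"z":0,"ax":0,"ay":0,"az":0},{"x":0,"y":0,"z":0,"ax":0,"ay":0,"az":0}]'

```text
t: 11.23
position: [0.5777, 0.1642, 0.0505]
eef_rot: [-1.8, -2.575, 0.002]
contact_force: [-2.4, -8.9, 6.7]
opening: 0.369
grasp_force: 31.8
```

Emit:
send_rows --increments '[{"x":0,"y":0.0005,"z":0,"ax":0,"ay":0,"az":0},{"x":0,"y":0,"z":0,"ax":0,"ay":0,"az":0}]'

```text
t: 11.4
position: [0.5779, 0.1643, 0.0505]
eef_rot: [-1.799, -2.574, 0.003]
contact_force: [-4.6, -8.1, 6.4]
opening: 0.367
grasp_force: 31.9
```

Emit:
send_rows --increments '[{"x":0,"y":0.0005,"z":0,"ax":0,"ay":0,"az":0},{"x":0,"y":0,"z":0,"ax":0,"ay":0,"az":0}]'

```text
t: 11.57
position: [0.5779, 0.1643, 0.0506]
eef_rot: [-1.799, -2.574, 0.004]
contact_force: [-5.7, -9.8, 10.1]
opening: 0.368
grasp_force: 32.2
```

```bash
python3 -c "
from h import *
to([.577,.1634,.0505],20.25)"
```

```text
t 11.57 pos [0.5779 0.1643 0.0506] head 20.10 tilt [-0.0028 -0.0015 -1.    ] F [-5.73 -9.76 10.09] T [-1.546  0.952  0.186] op 0.368 gf 32.15946435928345
tool delta mm [-0.53 -1.16  0.07] az -0.15
```

Emit:
send_rows --increments '[{"x":-0.0004,"y":-0.0006,"z":-0.0005,"ax":0,"ay":0,"az":0},{"x":0,"y":0,"z":0,"ax":0,"ay":0,"az":0}]'

```text
t: 11.73
position: [0.5779, 0.1642, 0.0507]
eef_rot: [-1.8, -2.574, 0.002]
contact_force: [-2.3, -5.3, 2.2]
opening: 0.364
grasp_force: 31.2
```

Emit:
send_rows --increments '[{"x":0,"y":0,"z":0,"ax":0,"ay":0,"az":0},{"x":0,"y":0,"z":0,"ax":0,"ay":0,"az":0},{"x":0,"y":0,"z":0,"ax":0,"ay":0,"az":0},{"x":0,"y":0,"z":0,"ax":0,"ay":0,"az":0},{"x":0,"y":0,"z":-0.01,"ax":0,"ay":0,"az":0},{"x":0,"y":0,"z":-0.02,"ax":0,"ay":0,"az":0},{"x":0,"y":0,"z":-0.03,"ax":0,"ay":0,"az":0},{"x":0,"y":0,"z":-0.03,"ax":0,"ay":0,"az":0},{"x":0,"y":0,"z":-0.02,"ax":0,"ay":0,"az":0},{"x":0,"y":0,"z":0,"ax":0,"ay":0,"az":0}]' --grip 0.7

```text
t: 12.57
position: [0.5801, 0.1652, 0.1661]
eef_rot: [1.797, 2.57, 0.008]
contact_force: [-0.9, 0.1, -0.1]
opening: 0.701
grasp_force: 0.0
```

```bash
python3 - <<'E'
from h import *
# knob nominal from felt seat
a=np.radians(20.2); S=np.array([.5779,.1643]); ex=np.array([np.cos(a),np.sin(a)]); ey=np.array([-ex[1],ex[0]])
K=S-.0622*ey; print('knob',K)
to([K[0],K[1],.160],110.2)
g=grab('scene'); save(g,'set.png',(320,110,440,200),6)
P=cloud(g); r=(P[...,:2]-S); x=r@ex; y=r@ey
m=(abs(x)<.03)&(abs(y)<.03)&(P[...,2]>.06)&(P[...,2]<.09)
p=P[m]; print(m.sum(), 'col top z',np.percentile(p[:,2],[5,50,95]), 'x',np.percentile(x[m],[2,50,98]),'y',np.percentile(y[m],[2,50,98]))
E
```

```text
knob [0.59937755 0.10592573]
t 12.57 pos [0.5801 0.1652 0.1661] head 20.07 tilt [ 0.0072  0.0014 -1.    ] F [-0.94  0.09 -0.06] T [-0.011  0.019  0.087] op 0.701 gf 0.0
tool delta mm [-62.22  -2.3    6.18] az -90.13
127 col top z [0.06098342 0.07605405 0.08109797] x [-0.01611089  0.00257577  0.01633261] y [-0.0175838  -0.00737067  0.01746474]
```

View pics/set.png

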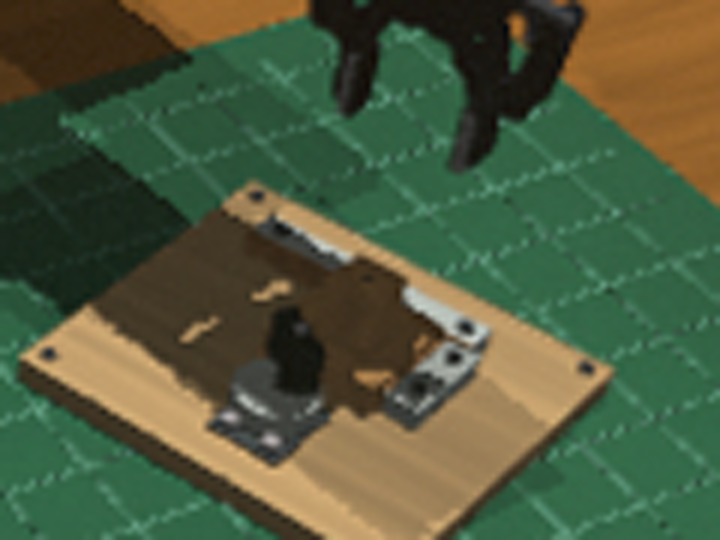

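Emit:
send_rows --increments '[{"x":-0.0311,"y":-0.0012,"z":0,"ax":0,"ay":0,"az":0},{"x":-0.0311,"y":-0.0011,"z":0,"ax":0,"ay":0,"az":0},{"x":0,"y":0,"z":0,"ax":0,"ay":0,"az":-6.93},{"x":0,"y":0,"z":0,"ax":0,"ay":0,"az":-6.93},{"x":0,"y":0,"z":0,"ax":0,"ay":0,"az":-6.93},{"x":0,"y":0,"z":0,"ax":0,"ay":0,"az":-6.93},{"x":0,"y":0,"z":0,"ax":0,"ay":0,"az":-6.93},{"x":0,"y":0,"z":0,"ax":0,"ay":0,"az":-6.93},{"x":0,"y":0,"z":0,"ax":0,"ay":0,"az":-6.93},{"x":0,"y":0,"z":0,"ax":0,"ay":0,"az":-6.93},{"x":0,"y":0,"z":0,"ax":0,"ay":0,"az":-6.93},{"x":0,"y":0,"z":0,"ax":0,"ay":0,"az":-6.93},{"x":0,"y":0,"z":0,"ax":0,"ay":0,"az":-6.93},{"x":0,"y":0,"z":0,"ax":0,"ay":0,"az":-6.93},{"x":0,"y":0,"z":0,"ax":0,"ay":0,"az":-6.93},{"x":0,"y":0,"z":0,"ax":0,"ay":0,"az":0},{"x":0,"y":0,"z":0,"ax":0,"ay":0,"az":0},{"x":0,"y":0,"z":0,"ax":0,"ay":0,"az":0}]' --grip 0.5

```text
t: 14.12
position: [0.5975, 0.1055, 0.1606]
eef_rot: [0.543, -3.094, -0.0]
contact_force: [0.2, -0.7, 0.3]
opening: 0.499
grasp_force: 0.0
```

```bash
python3 - <<'E'
from h import *
to([.5994,.1059,.054],110.2); print(state()['joint_pos'])
E
```

```text
t 14.12 pos [0.5975 0.1055 0.1606] head 109.93 tilt [-7.e-04  0.e+00 -1.e+00] F [ 0.17 -0.69  0.27] T [ 0.025 -0.037 -0.01 ] op 0.499 gf 0.0
tool delta mm [ -1.95  -0.32 106.59] az -0.27
[ 6.59422980e-02  5.42127033e-01  1.68042297e+00  1.11775140e-04
  9.19774681e-01 -1.85268499e+00]
```

Emit:
send_rows --increments '[{"x":-0.002,"y":-0.0003,"z":0.02,"ax":0,"ay":0,"az":-0.27},{"x":0,"y":0,"z":0.025,"ax":0,"ay":0,"az":0},{"x":0,"y":0,"z":0.02,"ax":0,"ay":0,"az":0},{"x":0,"y":0,"z":0.015,"ax":0,"ay":0,"az":0},{"x":0,"y":0,"z":0.01,"ax":0,"ay":0,"az":0},{"x":0,"y":0,"z":0.01,"ax":0,"ay":0,"az":0},{"x":0,"y":0,"z":0.0065,"ax":0,"ay":0,"az":0},{"x":0,"y":0,"z":0,"ax":0,"ay":0,"az":0}]' --grip 0.5

```text
t: 14.78
position: [0.5994, 0.1059, 0.0535]
eef_rot: [0.556, -3.091, -0.0]
contact_force: [0.1, -0.3, -0.5]
opening: 0.495
grasp_force: 0.0
```

Emit:
send_rows --increments '[{"x":0,"y":0,"z":0,"ax":0,"ay":0,"az":0},{"x":0,"y":0,"z":0,"ax":0,"ay":0,"az":0},{"x":0,"y":0,"z":0,"ax":0,"ay":0,"az":0},{"x":0,"y":0,"z":0,"ax":0,"ay":0,"az":0},{"x":0,"y":0,"z":0,"ax":0,"ay":0,"az":0},{"x":0,"y":0,"z":0,"ax":0,"ay":0,"az":0},{"x":0,"y":0,"z":0,"ax":0,"ay":0,"az":0},{"x":0,"y":0,"z":0,"ax":0,"ay":0,"az":0}]' --grip 0 --grip_force 20

```text
t: 15.45
position: [0.6006, 0.1057, 0.0555]
eef_rot: [-0.556, 3.089, -0.001]
contact_force: [2.9, -3.5, 6.0]
opening: 0.159
grasp_force: 25.7
```

```bash
python3 - <<'E'
from h import *
to([.5994,.1059,.054],110.2); print(state()['joint_torque'].round(3))
E
```

```text
t 15.45 pos [0.6006 0.1057 0.0555] head 110.42 tilt [ 0.0025  0.     -1.    ] F [ 2.92 -3.47  6.04] T [-0.702 -0.419 -0.029] op 0.159 gf 25.714741051197052
tool delta mm [1.06 0.59 1.5 ] az 0.22
[ 2.5380e+00 -6.1412e+01 -1.4901e+01  6.2100e-01  6.0700e-01 -2.4000e-02]
```

Emit:
send_rows --increments '[{"x":0,"y":0,"z":0,"ax":0,"ay":0,"az":0},{"x":0,"y":0,"z":0,"ax":0,"ay":0,"az":0},{"x":0,"y":-0.001,"z":-0.0035,"ax":0,"ay":0,"az":0},{"x":0,"y":0,"z":0,"ax":0,"ay":0,"az":0}]' --grip 0.3

```text
t: 15.78
position: [0.6, 0.105, 0.0583]
eef_rot: [0.557, -3.092, -0.0]
contact_force: [-0.1, 0.6, 0.6]
opening: 0.299
grasp_force: 0.0
```

Emit:
send_rows --increments '[{"x":0,"y":0,"z":0,"ax":0,"ay":0,"az":0},{"x":0,"y":0,"z":0,"ax":0,"ay":0,"az":0},{"x":0,"y":0,"z":0,"ax":0,"ay":0,"az":0},{"x":0,"y":0,"z":0,"ax":0,"ay":0,"az":0},{"x":0,"y":0,"z":0,"ax":0,"ay":0,"az":0},{"x":0,"y":0,"z":0,"ax":0,"ay":0,"az":0}]' --grip 0 --grip_force 30

```text
t: 16.28
position: [0.5999, 0.1053, 0.0582]
eef_rot: [0.557, -3.092, -0.001]
contact_force: [-2.8, 2.8, 6.4]
opening: 0.16
grasp_force: 33.1
```

```bash
python3 - <<'E'
from h import *
to([.5994,.1059,.054],110.2); print(state()['joint_torque'].round(3))
E
```

```text
t 16.28 pos [0.5999 0.1053 0.0582] head 110.42 tilt [-1.e-04  4.e-04 -1.e+00] F [-2.84  2.84  6.4 ] T [ 0.532  0.37  -0.064] op 0.160 gf 33.095664381980896
tool delta mm [0.3  0.74 4.21] az 0.22
[ -2.205 -62.487 -17.875  -0.635  -0.525  -0.099]
```

Emit:
send_rows --increments '[{"x":0,"y":0.0004,"z":-0.0004,"ax":0,"ay":0,"az":3},{"x":0,"y":0,"z":0,"ax":0,"ay":0,"az":5},{"x":0,"y":0,"z":0,"ax":0,"ay":0,"az":6},{"x":0,"y":0,"z":0,"ax":0,"ay":0,"az":6},{"x":0,"y":0,"z":0,"ax":0,"ay":0,"az":6},{"x":0,"y":0,"z":0,"ax":0,"ay":0,"az":6},{"x":0,"y":0,"z":0,"ax":0,"ay":0,"az":5},{"x":0,"y":0,"z":0,"ax":0,"ay":0,"az":3},{"x":0,"y":0,"z":0,"ax":0,"ay":0,"az":0}]'

```text
t: 17.03
position: [0.5999, 0.1051, 0.0583]
eef_rot: [-0.538, -3.095, 0.0]
contact_force: [-1.2, -1.4, 0.2]
opening: 0.156
grasp_force: 32.5
```

```bash
python3 - <<'E'
from h import *
to([.5999,.1053,.0585],110.2); print(state()['joint_torque'].round(3))
E
```

```text
t 17.03 pos [0.5999 0.1051 0.0583] head 70.29 tilt [-2.e-04 -2.e-04 -1.e+00] F [-1.2  -1.41  0.22] T [-0.252  0.169 -0.049] op 0.156 gf 32.49078691005707
tool delta mm [ 0.03  0.15 -0.25] az -39.91
[  0.468 -64.957 -18.053   0.112  -0.176   1.042]
```

Emit:
send_rows --increments '[{"x":0,"y":0,"z":0,"ax":0,"ay":0,"az":3},{"x":0,"y":0,"z":0,"ax":0,"ay":0,"az":5},{"x":0,"y":0,"z":0,"ax":0,"ay":0,"az":6},{"x":0,"y":0,"z":0,"ax":0,"ay":0,"az":6},{"x":0,"y":0,"z":0,"ax":0,"ay":0,"az":6},{"x":0,"y":0,"z":0,"ax":0,"ay":0,"az":6},{"x":0,"y":0,"z":0,"ax":0,"ay":0,"az":6},{"x":0,"y":0,"z":0,"ax":0,"ay":0,"az":6},{"x":0,"y":0,"z":0,"ax":0,"ay":0,"az":6},{"x":0,"y":0,"z":0,"ax":0,"ay":0,"az":3},{"x":0,"y":0,"z":0,"ax":0,"ay":0,"az":0}]'

```text
t: 17.95
position: [0.5997, 0.105, 0.0582]
eef_rot: [-1.86, -2.532, 0.001]
contact_force: [-3.4, -2.5, 2.2]
opening: 0.159
grasp_force: 32.6
```

```bash
cat > r.py <<'E'
from h import *
to([.5999,.1053,.0585],110.25); print(state()['joint_torque'].round(3))
for i in range(3):
    eyes.grab_frame('top'); s=state(); print(s['ft_torque'].round(3),s['contact_force'].round(1),s['joint_torque'][5].round(3))
E
python3 r.py
```

```text
t 17.95 pos [0.5997 0.105  0.0582] head 17.40 tilt [-8.e-04 -4.e-04 -1.e+00] F [-3.39 -2.47  2.18] T [-0.453  0.335 -0.041] op 0.159 gf 32.57063627243042
tool delta mm [ 0.21  0.33 -0.27] az -92.85
[  1.517 -64.789 -18.751   0.391  -0.549   1.119]
[-0.568  0.373 -0.039] [-2.3 -2.8  1.7] 0.583
[-0.585  0.443 -0.018] [-2.9 -4.1  0.7] 0.158
[-0.705  0.489 -0.005] [-2.8 -4.4  0.8] 0.013
```

Emit:
send_rows --increments '[{"x":0,"y":0,"z":0,"ax":0,"ay":0,"az":2},{"x":0,"y":0,"z":0,"ax":0,"ay":0,"az":2},{"x":0,"y":0,"z":0,"ax":0,"ay":0,"az":2}]'

```text
t: 18.35
position: [0.5996, 0.105, 0.0582]
eef_rot: [-1.988, -2.432, 0.001]
contact_force: [-2.3, -3.9, 1.3]
opening: 0.152
grasp_force: 32.5
```

```bash
cat > q.py <<'E'
from h import *
s=state(); R=Ro.from_rotvec(s['eef_rot']).as_matrix()
print('t %.2f cam %.2f deg'%(s['t'],110.35-np.degrees(np.arctan2(R[1,1],R[0,1]))),'T',s['ft_torque'].round(3),'F',s['contact_force'].round(1),'j6',s['joint_torque'][5].round(3),'pos',s['position'].round(4))
E
python3 q.py
```

```text
t 18.35 cam 98.87 deg T [-0.744  0.471  0.033] F [-2.3 -3.9  1.3] j6 -0.652 pos [0.5996 0.105  0.0582]
```

Emit:
send_rows --increments '[{"x":0,"y":0,"z":0,"ax":0,"ay":0,"az":1.5},{"x":0,"y":0,"z":0,"ax":0,"ay":0,"az":1.5}]'

```text
t: 18.52
position: [0.5996, 0.105, 0.0582]
eef_rot: [-2.05, -2.38, 0.001]
contact_force: [-2.7, -4.2, 1.4]
opening: 0.151
grasp_force: 32.5
```

```bash
python3 q.py
```

```text
t 18.52 cam 101.85 deg T [-0.696  0.484  0.073] F [-2.7 -4.2  1.4] j6 -0.435 pos [0.5996 0.105  0.0582]
```

Emit:
send_rows --increments '[{"x":0,"y":0,"z":0,"ax":0,"ay":0,"az":1.5},{"x":0,"y":0,"z":0,"ax":0,"ay":0,"az":1.5}]'

```text
t: 18.68
position: [0.5996, 0.105, 0.0583]
eef_rot: [-2.112, -2.325, 0.001]
contact_force: [-3.5, -4.8, 2.0]
opening: 0.158
grasp_force: 32.5
```

```bash
python3 q.py
```

```text
t 18.68 cam 104.85 deg T [-0.733  0.563  0.131] F [-3.5 -4.8  2. ] j6 -0.467 pos [0.5996 0.105  0.0583]
```

Emit:
send_rows --increments '[{"x":0,"y":0,"z":0,"ax":0,"ay":0,"az":1}]'

```text
t: 18.77
position: [0.5996, 0.1051, 0.0582]
eef_rot: [-2.132, -2.306, 0.001]
contact_force: [-4.1, -3.9, 1.3]
opening: 0.156
grasp_force: 32.5
```

```bash
python3 q.py; python3 -c "
from h import *
for i in range(4): eyes.grab_frame('top'); s=state(); print(s['ft_torque'].round(3),s['joint_torque'][5].round(3))"
```

```text
t 18.77 cam 105.86 deg T [-0.737  0.474  0.069] F [-4.1 -3.9  1.3] j6 -0.159 pos [0.5996 0.1051 0.0582]
[-0.775  0.464 -0.036] -0.1
[-0.73   0.501 -0.045] 0.225
[-0.743  0.505 -0.063] 0.046
[-0.776  0.527 -0.005] -0.024
```

Emit:
send_rows --increments '[{"x":0,"y":0,"z":0,"ax":0,"ay":0,"az":1}]'

```text
t: 19.05
position: [0.5996, 0.105, 0.0582]
eef_rot: [-2.151, -2.289, 0.001]
contact_force: [-2.2, -2.7, 1.5]
opening: 0.155
grasp_force: 32.5
```

```bash
python3 q.py; python3 -c "
from h import *
for i in range(4): eyes.grab_frame('top'); s=state(); print(s['ft_torque'].round(3),s['joint_torque'][5].round(3))"
```

```text
t 19.05 cam 106.78 deg T [-0.743  0.521  0.032] F [-2.2 -2.7  1.5] j6 -0.584 pos [0.5996 0.105  0.0582]
[-0.75   0.488 -0.067] -0.288
[-0.737  0.49  -0.004] 0.172
[-0.776  0.521 -0.069] 0.03
[-0.777  0.555 -0.029] -0.028
```

```bash
cat > w.py <<'E'
from h import *
s=state(); R=Ro.from_rotvec(s['eef_rot']).as_matrix()
print('t %.2f cam %.2f'%(s['t'],110.35-np.degrees(np.arctan2(R[1,1],R[0,1]))),'moving Tz %.3f'%s['ft_torque'][2],end=' ')
T=[];F=[]
for i in range(5):
    eyes.grab_frame('top'); s=state(); T.append(s['ft_torque'][2]);F.append(s['contact_force'])
print('static Tz',np.round(T,3),'mean last4 %.3f'%np.mean(T[1:]),'F',np.mean(F,0).round(1))
E
```

Emit:
send_rows --increments '[{"x":0,"y":0,"z":0,"ax":0,"ay":0,"az":2}]'

```text
t: 19.33
position: [0.5996, 0.1051, 0.0582]
eef_rot: [-2.19, -2.252, 0.001]
contact_force: [-3.1, -4.7, 2.1]
opening: 0.155
grasp_force: 32.5
```

```bash
python3 w.py
```

```text
t 19.33 cam 108.76 moving Tz 0.057 static Tz [ 0.027  0.033 -0.047 -0.058 -0.086] mean last4 -0.039 F [-3.1 -4.5  1.6]
```

Emit:
send_rows --increments '[{"x":0,"y":0,"z":0,"ax":0,"ay":0,"az":2}]'

```text
t: 19.67
position: [0.5996, 0.105, 0.0582]
eef_rot: [-2.229, -2.213, 0.001]
contact_force: [-2.1, -4.7, 1.1]
opening: 0.155
grasp_force: 32.5
```

```bash
python3 w.py
```

```text
t 19.67 cam 110.76 moving Tz -0.023 static Tz [-0.001 -0.01   0.008 -0.049 -0.047] mean last4 -0.024 F [-2.4 -4.7  1.5]
```

Emit:
send_rows --increments '[{"x":0,"y":0,"z":0,"ax":0,"ay":0,"az":1.5},{"x":0,"y":0,"z":0,"ax":0,"ay":0,"az":1.5}]'

```text
t: 20.08
position: [0.5996, 0.105, 0.0582]
eef_rot: [-2.288, -2.152, 0.002]
contact_force: [-2.6, -3.3, 1.2]
opening: 0.155
grasp_force: 32.5
```

```bash
python3 w.py
```

```text
t 20.08 cam 113.85 moving Tz 0.023 static Tz [-0.034 -0.076 -0.067 -0.035 -0.102] mean last4 -0.070 F [-3.2 -4.   1.4]
```

Emit:
send_rows --increments '[{"x":0,"y":0,"z":0,"ax":0,"ay":0,"az":1},{"x":0,"y":0,"z":0,"ax":0,"ay":0,"az":1}]'

```text
t: 20.5
position: [0.5996, 0.105, 0.0582]
eef_rot: [-2.325, -2.112, 0.002]
contact_force: [-3.4, -4.3, 1.2]
opening: 0.155
grasp_force: 32.6
```

```bash
python3 w.py
```

```text
t 20.50 cam 115.83 moving Tz -0.041 static Tz [ 0.001 -0.005 -0.071 -0.037  0.009] mean last4 -0.026 F [-3.  -4.3  1.7]
```

Emit:
send_rows --increments '[{"x":0,"y":0,"z":0,"ax":0,"ay":0,"az":1.5},{"x":0,"y":0,"z":0,"ax":0,"ay":0,"az":1.5}]'

```text
t: 20.92
position: [0.5995, 0.105, 0.0582]
eef_rot: [-2.38, -2.05, 0.002]
contact_force: [-2.6, -3.8, 1.4]
opening: 0.158
grasp_force: 32.6
```

```bash
python3 w.py
```

```text
t 20.92 cam 118.85 moving Tz 0.006 static Tz [ 0.062 -0.033 -0.046 -0.006 -0.022] mean last4 -0.027 F [-3.2 -4.4  2.3]
```

Emit:
send_rows --increments '[{"x":0,"y":0,"z":0,"ax":0,"ay":0,"az":1},{"x":0,"y":0,"z":0,"ax":0,"ay":0,"az":1}]'

```text
t: 21.33
position: [0.5995, 0.105, 0.0582]
eef_rot: [-2.415, -2.009, 0.002]
contact_force: [-3.2, -4.6, 2.1]
opening: 0.154
grasp_force: 32.6
```

```bash
python3 w.py
```

```text
t 21.33 cam 120.83 moving Tz 0.037 static Tz [ 0.027 -0.111  0.007 -0.114  0.002] mean last4 -0.054 F [-3.2 -4.6  1.9]
```

Emit:
send_rows --increments '[{"x":0,"y":0,"z":0,"ax":0,"ay":0,"az":1.5},{"x":0,"y":0,"z":0,"ax":0,"ay":0,"az":1.5}]'

```text
t: 21.75
position: [0.5995, 0.105, 0.0582]
eef_rot: [-2.467, -1.945, 0.002]
contact_force: [-3.4, -3.8, 2.4]
opening: 0.158
grasp_force: 32.6
```

```bash
python3 w.py
```

```text
t 21.75 cam 123.85 moving Tz 0.058 static Tz [-0.058 -0.024 -0.08  -0.029 -0.054] mean last4 -0.047 F [-3.5 -4.3  1.5]
```

Emit:
send_rows --increments '[{"x":0,"y":0,"z":0,"ax":0,"ay":0,"az":1},{"x":0,"y":0,"z":0,"ax":0,"ay":0,"az":1}]'

```text
t: 22.17
position: [0.5995, 0.1051, 0.0582]
eef_rot: [-2.5, -1.902, 0.002]
contact_force: [-3.0, -4.1, 2.0]
opening: 0.154
grasp_force: 32.6
```

```bash
python3 w.py
```

```text
t 22.17 cam 125.83 moving Tz 0.098 static Tz [ 0.024  0.02  -0.06  -0.034  0.031] mean last4 -0.011 F [-3.2 -4.2  1.6]
```

Near the predicted touch (~131°); finer steps now.

Emit:
send_rows --increments '[{"x":0,"y":0,"z":0,"ax":0,"ay":0,"az":1},{"x":0,"y":0,"z":0,"ax":0,"ay":0,"az":1}]'

```text
t: 22.58
position: [0.5995, 0.1051, 0.0582]
eef_rot: [-2.533, -1.858, 0.002]
contact_force: [-3.2, -4.2, 1.1]
opening: 0.156
grasp_force: 32.6
```

```bash
python3 w.py
```

```text
t 22.58 cam 127.83 moving Tz 0.018 static Tz [ 0.018 -0.03  -0.005 -0.035 -0.018] mean last4 -0.022 F [-3.5 -4.1  1.8]
```

Emit:
send_rows --increments '[{"x":0,"y":0,"z":0,"ax":0,"ay":0,"az":1},{"x":0,"y":0,"z":0,"ax":0,"ay":0,"az":1}]'

```text
t: 23.0
position: [0.5995, 0.105, 0.0582]
eef_rot: [-2.565, -1.813, 0.002]
contact_force: [-3.0, -4.5, 2.5]
opening: 0.154
grasp_force: 32.6
```

```bash
python3 w.py
```

```text
t 23.00 cam 129.83 moving Tz 0.082 static Tz [ 0.009 -0.057 -0.04  -0.045 -0.089] mean last4 -0.058 F [-4.  -4.4  2. ]
```

Emit:
send_rows --increments '[{"x":0,"y":0,"z":0,"ax":0,"ay":0,"az":1},{"x":0,"y":0,"z":0,"ax":0,"ay":0,"az":1}]'

```text
t: 23.42
position: [0.5994, 0.105, 0.0582]
eef_rot: [-2.596, -1.769, 0.002]
contact_force: [-3.0, -4.3, 1.8]
opening: 0.157
grasp_force: 32.6
```

```bash
python3 w.py
```

```text
t 23.42 cam 131.82 moving Tz 0.156 static Tz [ 0.121 -0.008 -0.027  0.018  0.021] mean last4 0.001 F [-3.5 -4.5  1.8]
```

Emit:
send_rows --increments '[{"x":0,"y":0,"z":0,"ax":0,"ay":0,"az":1},{"x":0,"y":0,"z":0,"ax":0,"ay":0,"az":1}]'

```text
t: 23.83
position: [0.5994, 0.105, 0.0582]
eef_rot: [-2.626, -1.723, 0.002]
contact_force: [-3.8, -5.0, 2.0]
opening: 0.157
grasp_force: 32.6
```

```bash
python3 w.py
```

```text
t 23.83 cam 133.81 moving Tz 0.226 static Tz [0.144 0.07  0.026 0.053 0.034] mean last4 0.046 F [-3.1 -4.4  1.7]
```

Emit:
send_rows --increments '[{"x":0,"y":0,"z":0,"ax":0,"ay":0,"az":0.5},{"x":0,"y":0,"z":0,"ax":0,"ay":0,"az":0.5}]'

```text
t: 24.25
position: [0.5994, 0.105, 0.0582]
eef_rot: [-2.641, -1.701, 0.002]
contact_force: [-4.2, -4.2, 2.4]
opening: 0.152
grasp_force: 32.7
```

```bash
python3 w.py
```

```text
t 24.25 cam 134.79 moving Tz 0.264 static Tz [0.186 0.198 0.191 0.204 0.152] mean last4 0.186 F [-3.6 -4.4  2. ]
```

Emit:
send_rows --increments '[{"x":0,"y":0,"z":0,"ax":0,"ay":0,"az":0},{"x":0,"y":0,"z":0,"ax":0,"ay":0,"az":0},{"x":0,"y":0,"z":0,"ax":0,"ay":0,"az":0},{"x":0,"y":0,"z":0,"ax":0,"ay":0,"az":0},{"x":0,"y":0,"z":-0.005,"ax":0,"ay":0,"az":0},{"x":0,"y":0,"z":-0.01,"ax":0,"ay":0,"az":0},{"x":0,"y":0,"z":-0.02,"ax":0,"ay":0,"az":0},{"x":0,"y":0,"z":-0.03,"ax":0,"ay":0,"az":0},{"x":0,"y":0,"z":-0.03,"ax":0,"ay":0,"az":0},{"x":0,"y":0,"z":-0.03,"ax":0,"ay":0,"az":0},{"x":0,"y":0,"z":-0.02,"ax":0,"ay":0,"az":0},{"x":0,"y":0,"z":0,"ax":0,"ay":0,"az":0}]' --grip 0.4

```text
t: 25.5
position: [0.6014, 0.1055, 0.209]
eef_rot: [2.64, 1.696, 0.011]
contact_force: [-0.1, 0.2, 1.0]
opening: 0.404
grasp_force: 0.0
```

```bash
python3 q.py; python3 - <<'E'
from h import *
g=grab('scene'); save(g,'final.png',(320,110,440,200),6)
P=cloud(g); a=np.radians(20.2); S=np.array([.5779,.1643]); ex=np.array([np.cos(a),np.sin(a)]); ey=np.array([-ex[1],ex[0]])
r=P[...,:2]-S; x=r@ex;y=r@ey; m=(abs(x)<.03)&(y>-.028)&(y<.03)&(P[...,2]>.06)&(P[...,2]<.09); print('column top',np.percentile(P[m][:,2],[50,90,98]))
k=(abs(x)<.04)&(abs(y+.063)<.035)&(P[...,2]>.076)&(P[...,2]<.1)
if k.sum()>5:
    v=np.linalg.eigh(np.cov(np.c_[x[k],y[k]].T))[1][:,1]; print('knob angle deg',np.degrees(np.arctan2(v[1],v[0])),k.sum(),x[k].mean(),y[k].mean())
E
```

```text
t 25.50 cam 134.91 deg T [-0.045 -0.034 -0.055] F [-0.1  0.2  1. ] j6 0.003 pos [0.6014 0.1055 0.209 ]
column top [0.07606749 0.08015516 0.08202245]
knob angle deg 45.63917018220284 52 -0.000268874791754455 -0.065334417418708
```

View pics/final.png

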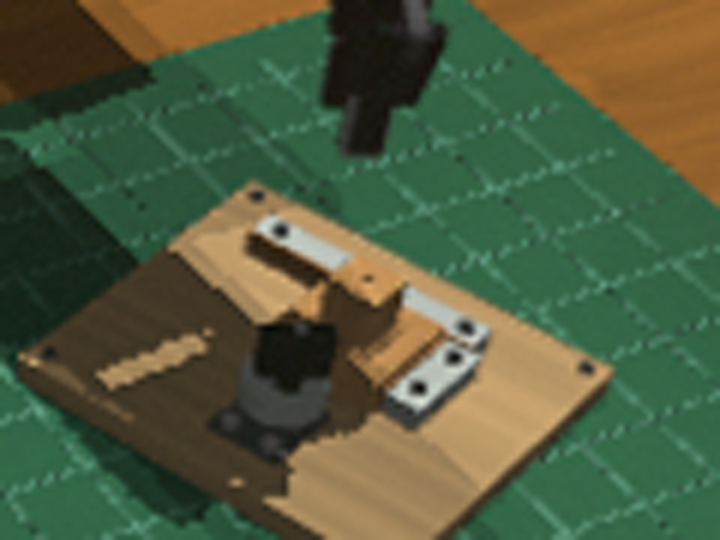

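```bash
python3 -c "
from h import *
print(workorder.sign_off())"
```

```text
the job is handed in; nothing more can be done
None
```

The job is handed in at about 25 s of the 70 s allowed: the plinth is home against both bars and the clamp is turned to about 135°. By torque feel it bears with roughly 11 N (limits 3 to 25 N). The gripper is clear, and I touched nothing else on the mat. No verdict came back.

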